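# Bring the spouted can to the funnel and hold the carousel

## Task

On the draining carousel, first turn the spouted can in its nest by the bar on its top until its spout points straight out from the carousel's centre. Then take hold of the upright post, swing the carousel round unhurriedly with it until the spout is right over the middle of the funnel, and finish while still gripping the post so that the carousel stays still there. Leave the loose tin, aerosol can and mug on the cart alone.

Things in the scene. Friction and masses are not known exactly. Their poses are not given: they have to be found in the camera images.
- stand: Fixed steel stand of the carousel, 210 mm round foot plate with a tongue at its front that carries a collecting can and funnel. Origin: on the table, under the carousel's axis. Its -x axis points from the carousel's axis to the funnel (the front), z up. Its place and yaw differ from run to run.
- funnel_mouth (a point): Centre of the funnel's round mouth (62 mm across), 100 mm above the table, 160 mm from the carousel's axis. The funnel stands in a 62 mm round collecting can, outside the disc.
- carousel (a joint): Angle of the grey disc (rad), positive counter-clockwise from above; 0 or any whole turn (2 pi) when the spouted can's nest is right in front of the funnel. Disc 250 mm across, top 39 mm above the table; turns either way without stops on an easy bearing (0.06 N m of friction, light damping). It needs up to half a turn. The can and the post ride on it.
- hub (a point): Point on the carousel's vertical axis, on its centre boss, 51 mm above the table. Also clamped on the disc, 85 mm from this axis: a squat lidded tin 71 mm across (top 111 mm above the table) opposite the spouted can, and a jar 60 mm across (top 126 mm) opposite the post.
- outward_mark (a point): Point carried round by the carousel, on the line from its axis through the can's axis, 160 mm from the carousel's axis and 124 mm above the table (beyond the disc's rim): where the spout's tip is when the spout points straight out.
- can (a joint): Angle of the spouted can in its nest (rad), positive counter-clockwise from above; 0 when the spout points straight out. It turns about its own upright axis, 85 mm from the carousel's, stays where left (0.06 N m of friction), cannot be lifted out. Plain steel can 68 mm across, shoulder's top 115 mm above the table. Starts turned away by 30 to 80 degrees.
- can_bar (a point): Centre of the grip bar on top of the spouted can, on the can's axis, 149 mm above the table. The bar is level, 47 mm long, 14 mm thick and 18 mm high (top 158 mm above the table) and lies along the spout's direction; two small legs near its ends (their inner faces 33 mm apart) carry it with 25 mm free under its middle.
- spout_tip (a point): Tip of the can's spout, 75 mm out from the can's axis, 124 mm above the table.
- post: Upright post fixed on the disc, 110 mm from the carousel's axis, a quarter turn clockwise (from above) from the spouted can; the disc is turned by it. A thin steel rod with a plain black round grip sleeve on top, 20 mm across, that spins easily about the rod. Origin: at the foot, on the disc's top.
- post_grip (a point): Point on the post's axis within its round grip, 169 mm above the table; the grip reaches from 127 to 189 mm above the table. The sleeve spins on its rod, so the fingers need not turn with the disc.
- aerosol: Bystander: loose aerosol can, 54 mm across, 170 mm high. Origin: centre of its underside.
- paint_tin: Bystander: loose paint tin, 100 mm across, 108 mm high. Origin: centre of its underside.
- mug: Bystander: loose steel mug without handle, 76 mm across, 110 mm high. Origin: centre of its underside.

How it is judged (in metres and radians):
On the way, in this order (a step that is already met when the one before it is completed fails the run):
1. the spouted can's spout points straight out from the carousel's centre (tip within 12 mm of the outward mark) (horizontal distance between spout_tip and outward_mark below 0.012 m), for 0.3 s.
2. the post is gripped while the spout is still far from the funnel (contact force between the fingers and post above 2 N and horizontal distance between spout_tip and funnel_mouth above 0.05 m), for 0.2 s.
3. the spout is over the middle of the funnel, the post gripped and the carousel still (contact force between the fingers and post above 2 N and horizontal distance between spout_tip and funnel_mouth below 0.014 m and velocity of joint carousel between -0.06 and 0.06 rad/s), for 0.3 s.
At the end, for the whole second after the job is handed in: Fingers hold the post (over 2 N); spout tip within 12 mm of the outward mark and, seen from above, within 14 mm of the funnel's centre; can axis within 10 mm of the line from the carousel axis to the funnel; carousel slower than 0.06 rad/s (all of step 3 and horizontal distance between spout_tip and outward_mark below 0.012 m and y of can_bar in the frame of stand between -0.01 and 0.01 m); the arm keeps its last pose, push and grip.
It fails at once if the aerosol can is shifted by more than 30 mm (distance of aerosol from where it was at the start of the episode above 0.03 m).
It fails at once if the paint tin is shifted by more than 30 mm (distance of paint_tin from where it was at the start of the episode above 0.03 m).
It fails at once if the steel mug is shifted by more than 30 mm (distance of mug from where it was at the start of the episode above 0.03 m).
It fails at once if the carousel is spun faster than 2 rad/s (velocity of joint carousel above 2 rad/s or velocity of joint carousel below -2 rad/s).
It also fails if it takes over 58 s, if anything falls off the work surface, if the arm or the gripper's body presses on something with over 40 N, if the wrist force passes 120 N, or if a joint passes its speed limit or range.

## Robot

A 6-joint arm with a two-finger parallel gripper is mounted at the origin on the work surface. World frame = base frame: x ahead of the robot, y to its left, z up, the work surface at z = 0. Lengths are in mm, angles in rad, forces in N, time in s.
With the tool pointing down it reaches from about 350 to 975 mm from the base axis. Payload 7.1 kg.
Tool frame: the origin (TCP) lies on the front face of the gripper's body, between the roots of the fingers; the fingertips stand 80 mm ahead of it and the grasp point (between the pads) lies 61 mm ahead of it (env.tips_ahead is the distance from the TCP to the fingertips, in mm); z points along the fingers, y is the line along which they close (so a half turn about z gives the same grasp; the last joint's range is limited). The gripper opens to 88 mm and grips with 3 to 60 N. Pads are 20 mm wide; open, the fingers measure 115 mm over their backs; the gripper's body (75 mm by 178 mm) begins 61 mm behind the grasp point.
Start: joints at [1.209, 0.423, 1.63, -0, 1.089, -0.019], TCP at [210.047, 588.631, 302.675] pointing down, gripper open.
Joint ranges: [-3, 3], [-0.9, 2.11], [0.09, 2.58], [-1.31, 4.45], [0.11, 2.69], [-2.54, 2.54]. Speed limits (rad/s): [2.39, 2.39, 3.01, 3.14, 3.14, 3.14].

## Interface

Orientations are given as a unit quaternion [x, y, z, w].
In Python, from station import env, set_gripper, viewer, workorder gives the robot as it stands. Calls block until the motion is done:
- env.reach(position, orientation): joint-space move of the TCP to a pose.
- env.move_l(position, rot=None, rate=150, f_stop=None): straight line of the TCP; rot=None keeps the orientation; rate is the mean speed in mm/s. With f_stop (N) it stops when the force on the tool has changed by that much, and returns True; else False.
- env.move_joints(angles): joint-space move.
- set_gripper(opening): finger opening in mm; the grip force is fixed at half the most; returns when the fingers have stopped.
- env.hold(seconds).
- env.ik(position, orientation): joint angles nearest the present ones, or None.
- env.read_state(): the state.
- viewer.camera(name): name is "scene" or "top" or "wrist"; returns the picture (420x560x3 uint8, blue, green, red); there is no depth.
- viewer.camera_params(name): a dict with "fx", "fy", "cx", "cy" (pixels), "pose" (4x4, takes a point from camera to world coordinates); the wrist camera has in their place "tool_from_camera" (4x4, takes a point from camera to tool coordinates, whose origin is the TCP and whose axes are the flange's). Camera axes: x right, y up, looking along -z (the intrinsics and any distortion apply to the point x, -y, -z); pixel columns grow to the right and rows downward; lengths in mm; the calibration is good to about 2 mm. A picture is of the moment at which its call begins: read the wrist's pose just before it. camera_params takes no time and is no camera call.
A pose or a line that the arm cannot do raises env.IKError and nothing moves.
- workorder.sign_off(): hands the job in; it is judged then, once.
The state is a dict: "time_s": time; "qpos": joint angles; "dq": joint speeds; "tau": joint torques, N m; "tool_pos": TCP position; "orientation": TCP orientation; "force": force on the tool from outside, world axes, zero at the start; "wrist_torque": the same for the moment, N m; "width": finger opening in mm; "grip_force": force on a finger pad.
Only numpy, scipy, OpenCV 4.12 (cv2) and the standard library are available. Lean on these libraries where they do the work, as an engineer would, in place of code of your own. Each camera call takes 0.05 s, during which the arm holds its last target. There are 200 camera calls.

## Working session

There is one attempt and no reset: what is moved stays moved. The work goes in short steps, each a Python script; the robot and the scene stay as the last script left them, time stands still between calls to the robot, and variables do not carry over. Pictures are saved under pics/ and viewed, at most 10 in all, crops included, and the job is handed in when it is done.

```bash
mkdir -p pics; python3 - <<'E'
from station import env, set_gripper, viewer, workorder
import cv2,numpy as np
for n in("scene","top"):
    im=viewer.camera(n); cv2.imwrite(f"pics/{n}.png",im)
    p=viewer.camera_params(n); print(n,{k:np.round(v,3).tolist() for k,v in p.items()})
print(viewer.camera_params("wrist"))
s=env.read_state();print(s)
E
```

```text
scene {'fx': 415.626, 'fy': 415.626, 'cx': 279.014, 'cy': 204.818, 'pose': [[0.363, -0.808, 0.464, 1086.533], [0.932, 0.314, -0.181, -257.983], [0.0, 0.498, 0.867, 1245.22], [0.0, 0.0, 0.0, 1.0]]}
top {'fx': 437.424, 'fy': 437.424, 'cx': 280.763, 'cy': 213.659, 'pose': [[0.024, 0.983, -0.183, 311.954], [-1.0, 0.025, 0.001, -17.73], [0.006, 0.183, 0.983, 1209.085], [0.0, 0.0, 0.0, 1.0]]}
{'fx': 372.9551472657878, 'fy': 372.9551472657878, 'cx': 280.87507111819264, 'cy': 208.40916492035277, 'tool_from_camera': array([[-5.23377048e-04,  9.59464344e-01,  2.81829558e-01,
         7.66007146e+01],
       [ 9.99999822e-01,  4.21830251e-04,  4.20984480e-04,
        -3.72957015e-01],
       [ 2.85035365e-04,  2.81829728e-01, -9.59464394e-01,
        -8.07079628e+01],
       [ 0.00000000e+00,  0.00000000e+00,  0.00000000e+00,
         1.00000000e+00]])}
{'time_s': 0.1, 'qpos': array([ 1.20897900e+00,  4.23740486e-01,  1.63056997e+00, -3.72970630e-05,
        1.08858461e+00, -1.89880510e-02]), 'dq': array([-0.00077953, -0.00149314,  0.00017019, -0.00033552, -0.00093955,
        0.00022557]), 'tau': array([ 8.02934373e-04, -5.45618248e+01, -2.74326414e+01,  6.44982141e-02,
        1.87488244e-02,  9.12219804e-06]), 'tool_pos': array([209.94081818, 588.2927743 , 302.01143404]), 'orientation': array([ 1.70567856e-01,  9.85345717e-01, -6.42561634e-04, -1.07025285e-04]), 'force': array([-0.53224577,  0.71489093, -0.0022291 ]), 'wrist_torque': array([-0.00030009,  0.0516833 ,  0.04940764]), 'grip_force': 0.0, 'width': 87.69707192570993}
```

View pics/top.png

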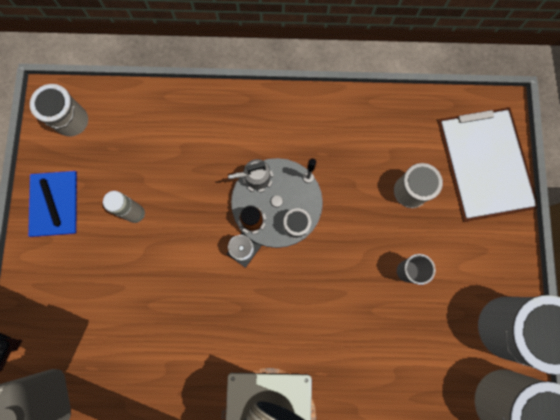

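View pics/scene.png

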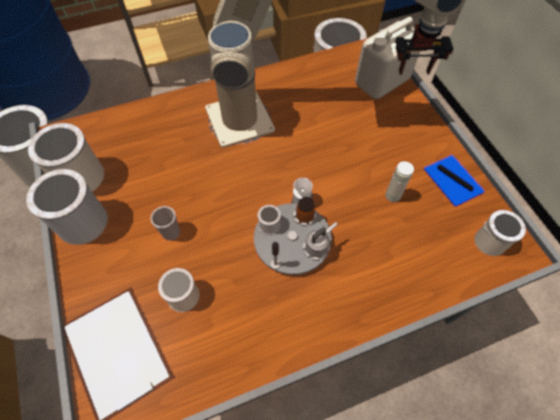

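The top view shows the hub at about (277,201), the can bar near (258,175) with the spout tip at (231,178), the post's top at (312,162) and the funnel at (240,243). Next I'll go above it and look with the wrist camera.

```bash
cat > h.py <<'E'
from station import env, set_gripper, viewer, workorder
import cv2,numpy as np
from scipy.spatial.transform import Rotation as R
def down(yaw): # tool x at world yaw, z down
    c,s=np.cos(yaw),np.sin(yaw)
    return R.from_matrix(np.array([[c,s,0],[s,-c,0],[0,0,-1]])).as_quat()
def pose(n,st=None):
    p=viewer.camera_params(n)
    if n!="wrist": return p,np.array(p["pose"])
    T=np.eye(4);T[:3,:3]=R.from_quat(st["orientation"]).as_matrix();T[:3,3]=st["tool_pos"]
    return p,T@p["tool_from_camera"]
def cast(p,T,uv,z):
    d=T[:3,:3]@np.array([(uv[0]-p["cx"])/p["fx"],-(uv[1]-p["cy"])/p["fy"],-1]); o=T[:3,3]
    return (o+d*(z-o[2])/d[2])[:2]
def proj(p,T,X):
    c=T[:3,:3].T@(np.array(X)-T[:3,3]); return np.array([p["cx"]-p["fx"]*c[0]/c[2],p["cy"]+p["fy"]*c[1]/c[2]])
E
python3 - <<'E'
from h import *
p,T=pose("top")
H=cast(p,T,(277,201),51);
for n,uv,z in(("hub",(277,201),51),("bar",(258,172),158),("tip",(231,178),124),("post",(312,162),189),("fun",(240,243),100)):
    q=cast(p,T,uv,z);print(n,q,np.hypot(*(q-H)),np.degrees(np.arctan2(*(q-H)[::-1])))
env.reach([H[0],H[1],380],down(np.pi))
st=env.read_state();im=viewer.camera("wrist");cv2.imwrite("pics/w1.png",im);np.savez("w1.npz",im=im,**{k:st[k] for k in("tool_pos","orientation")})
print(st["tool_pos"],st["qpos"],st["time_s"])
E
```

```text
hub [562.40272923  -8.31539085] 0.0 0.0
bar [611.81647397  39.96201626] 69.0827489703665 44.33356897587593
tip [603.82858339 110.38162382] 125.71826710493434 70.76075622690524
post [631.47524288 -91.84742901] 108.39102149682157 -50.412706845605435
fun [440.08793498  82.63699372] 152.42455560464535 143.3657781163196
[562.41671781  -7.63710927 379.89706771] [-3.48133521e-02  2.49203822e-01  1.69386156e+00  2.01820042e-04
  1.19867707e+00 -1.60650621e+00] 2.575
```

View pics/w1.png

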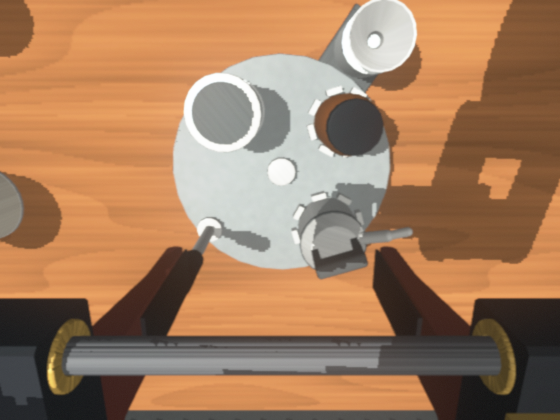

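The wrist view shows the boss at (282,172), funnel mouth centred at (379,35), disc rim spanning x 173–391, y 54–270, bar top centred near (341,258) with spout tip at (412,232), and the post foot at (210,226).

```bash
python3 - <<'E'
from h import *
d=np.load("w1.npz");p,T=pose("wrist",d)
H0=cast(p,T,(282,172),51);D=cast(p,T,((173+391)/2,162),39)
print(H0,D)
for n,uv,z in(("bar",(341,258),158),("tip",(411,232),124),("foot",(210,226),50),("fun",(379,35),100),("barA",(317,263),158),("barB",(365,253),158),("jar",(355,126),126),("tin",(224,111),111)):
    q=cast(p,T,uv,z);print(n,q,np.hypot(*(q-H0)),np.degrees(np.arctan2(*(q-H0)[::-1])))
c=d["im"][180:300,270:430];cv2.imwrite("pics/c1.png",cv2.resize(c,None,fx=5,fy=5,interpolation=cv2.INTER_CUBIC))
E
```

```text
[563.64391846  -7.09996239] [554.41256885  -7.07884766]
bar [619.92347189  44.59658082] 76.41937393949225 42.56955814424033
tip [607.95921386 116.38172162] 131.19287973272873 70.25787521718227
foot [627.52181333 -90.80066807] 105.29099479169767 -52.65020083537769
fun [431.21831569  78.62343002] 157.74992955439856 147.08370686155112
barA [624.72303751  23.61136585] 68.36552103341556 26.69380938915317
barB [615.16320728  65.40995933] 88.94900712122701 54.60568657001129
jar [508.42273237  56.73628058] 84.40642931801364 130.86126136737673
tin [496.15908782 -59.96755807] 85.72738791825928 -141.92486187738618
```

View pics/c1.png

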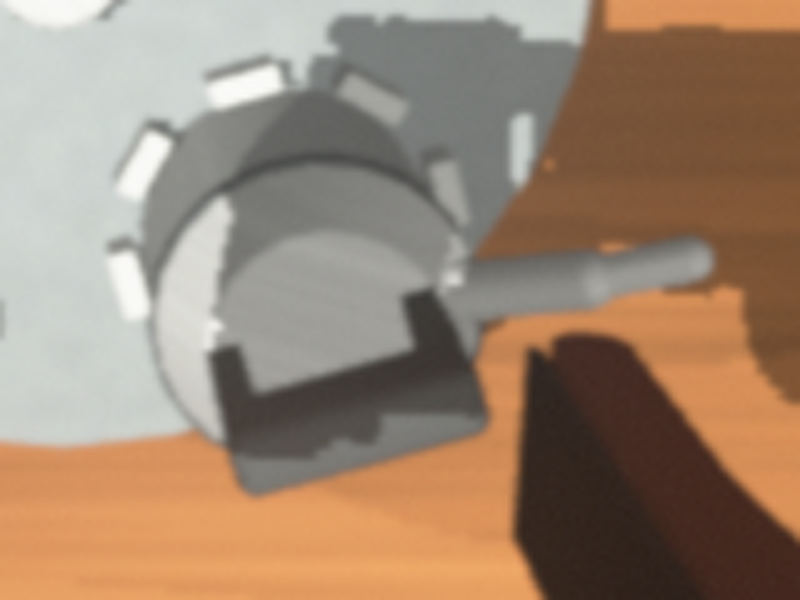

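The crop shows the bar's far top edge running from about (320,278) to (367,264) in full-image pixels, and the spout tip near (410,232). I'll compute the axis and bar angle, then hover above the bar for a closer look.

```bash
python3 - <<'E'
from h import *
d=np.load("w1.npz");p,T=pose("wrist",d)
A=cast(p,T,(320,278),158);B=cast(p,T,(367,264),158);t=(B-A);print(np.hypot(*t));t/=np.hypot(*t)
th=np.arctan2(t[1],t[0]);n=np.array([t[1],-t[0]]); c=(A+B)/2; 
c=c-7*n if n[0]>0 else c+7*n
tip=cast(p,T,(410,231.6),124)
H=np.array([563.6,-7.1]);print("bar",c,np.degrees(th),"tip",tip,np.hypot(*(tip-c)),np.degrees(np.arctan2(*(tip-c)[::-1])),"r",np.hypot(*(c-H)),np.degrees(np.arctan2(*(c-H)[::-1])))
env.reach([c[0],c[1],310],down(np.radians(97)))
st=env.read_state();im=viewer.camera("wrist");cv2.imwrite("pics/w2.png",im);np.savez("w2.npz",im=im,**{k:st[k] for k in("tool_pos","orientation")})
print(st["tool_pos"],st["qpos"],st["time_s"])
E
```

```text
43.360698062315485
bar [625.85742936  45.06705675] 108.37142798605781 tip [607.55268618 115.38369829] 72.66012455797784 104.59132373751446 r 81.2243148329951 39.96048319902024
[625.82387443  45.1419878  310.13131664] [ 5.30531747e-02  4.18679662e-01  1.61806113e+00 -3.84915803e-05
  1.10478237e+00 -7.02343750e-02] 4.0
```

View pics/w2.png

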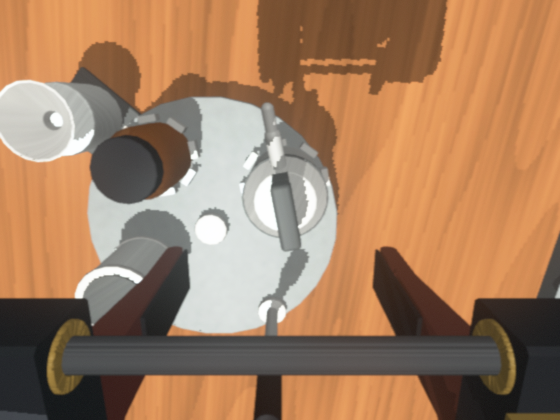

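Clear view from above: bar top runs from about (281,188) to (291,248), its centre near (286,218); spout tip (268,105), boss (211,229), funnel mouth centre (43,120), post foot (272,312).

```bash
python3 - <<'E'
from h import *
d=np.load("w2.npz");p,T=pose("wrist",d)
H=cast(p,T,(211,229),51)
im=d["im"].astype(int)
# dark-grey bar mask inside window
w=im[180:255,262:308];v=w.max(2);m=((v<125)).astype(np.uint8);n,l,s,_=cv2.connectedComponentsWithStats(m)
for i in range(1,n):
    if s[i,4]>60:
        ys,xs=np.where(l==i);print("comp",s[i],cv2.minAreaRect(np.float32(np.c_[xs+262,ys+180])))
# disc rim: light grey, low saturation
a=cast(p,T,(281,188),158);b=cast(p,T,(291,248),158)
f=lambda q:(np.round(q,1),round(np.hypot(*(q-H)),1),round(np.degrees(np.arctan2(*(q-H)[::-1])),1))
bar=(a+b)/2;tip=cast(p,T,(268,106),124)
print("H",H,"bar",f(bar),"dir",np.degrees(np.arctan2(*(a-b)[::-1])),np.hypot(*(a-b)))
print("tip",f(tip),np.hypot(*(tip-bar)),np.degrees(np.arctan2(*(tip-bar)[::-1])))
print("fun",f(cast(p,T,(43,120),100)),"foot",f(cast(p,T,(272,312),52)),"jar",f(cast(p,T,(127,169),126)),"shoulder",f(cast(p,T,(285,197),115)))
E
```

```text
comp [ 10   0  28  70 335] ((286.2039794921875, 214.37200927734375), (72.35916137695312, 18.872413635253906), 79.69515228271484)
H [564.72275846  -6.66220827] bar (array([629.5,  46.8]), np.float64(84.0), np.float64(39.5)) dir 106.2688662586358 41.87929008822257
tip (array([608.6, 115.4]), np.float64(129.8), np.float64(70.2)) 71.77449787653543 106.9109628112851
fun (array([439.4,  83.8]), np.float64(154.5), np.float64(144.2)) foot (array([633.6, -89.2]), np.float64(107.5), np.float64(-50.1)) jar (array([513.2,  59.8]), np.float64(84.1), np.float64(127.8)) shoulder (array([628.8,  50.2]), np.float64(85.7), np.float64(41.6))
```

```bash
python3 - <<'E'
from h import *
C=np.array([629.7,47.4]);y0,y1=106.6,39.7
print(env.move_l([*C,260],rot=down(np.radians(y0)),rate=120), env.move_l([*C,210],rate=80,f_stop=15))
set_gripper(5);st=env.read_state();print(st["width"],st["grip_force"],st["force"],st["tool_pos"])
q=st["qpos"].copy()
for k in range(1,5):
    a=q.copy();a[5]+=np.radians((y0-y1)*k/4);env.move_joints(a)
    s=env.read_state();print(s["time_s"],s["force"],s["wrist_torque"],s["width"],s["tool_pos"])
env.hold(.3)
set_gripper(50);env.move_l([*C,310],rate=150)
st=env.read_state();im=viewer.camera("wrist");cv2.imwrite("pics/w3.png",im);np.savez("w3.npz",im=im,**{k:st[k] for k in("tool_pos","orientation")})
print(st["qpos"],st["time_s"])
E
```

```text
False False
13.238231126115403 29.994212687015533 [-4.05652364 -3.02167269  3.12106063] [629.05885319  47.0844957  209.87770173]
6.9 [-2.28579961 -0.72496479  1.97343484] [-0.16954767  0.21552071 -0.06348791] 13.550539785298904 [629.18659859  47.13992738 209.88874202]
7.2833 [ 0.63801597  0.72051797 -0.06958649] [ 0.04301573  0.07931334 -0.09347407] 13.889406726428692 [629.26852208  47.28636818 209.91741149]
7.6667 [ 0.18615736  1.14707116 -0.45012183] [ 0.19989792 -0.1163957  -0.04301055] 13.716547249150327 [629.3044663   47.3137221  209.91815642]
8.05 [ 1.31711112  1.71932444 -1.27161228] [ 0.34888569 -0.28909087 -0.08741604] 13.980678647285655 [629.31088486  47.36199928 209.92452195]
[ 5.64558946e-02  4.25926759e-01  1.60906485e+00 -5.13228955e-04
  1.10966964e+00  9.34565363e-01] 9.9
```

View pics/w3.png

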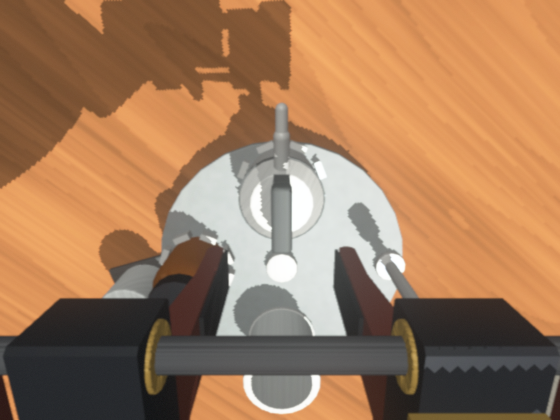

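The spout, bar and boss are all on column ~281, so the spout points straight out. Now I'll hover over the post and take a look.

```bash
python3 - <<'E'
from h import *
env.reach([634,-91,310],down(np.radians(-50)))
set_gripper(80)
st=env.read_state();im=viewer.camera("wrist");cv2.imwrite("pics/w4.png",im);np.savez("w4.npz",im=im,**{k:st[k] for k in("tool_pos","orientation")})
p,T=pose("wrist",st);print(proj(p,T,[634,-91,189]),st["qpos"],st["time_s"])
for ph in range(-50,71,20):
    a=np.radians(ph);q=env.ik([564.6+110*np.cos(a),-7+110*np.sin(a),230],down(a));print(ph,None if q is None else np.round(q,2))
E
```

```text
[280.99445119 239.82608976] [-1.61106561e-01  4.38054339e-01  1.58761542e+00  1.12953023e-05
  1.11585190e+00  2.28228215e+00] 11.8333
-50 [-0.16  0.53  1.64 -0.    0.97  2.28]
-30 [-0.11  0.56  1.59 -0.    0.99  1.98]
-10 [-0.06  0.57  1.56 -0.    1.    1.69]
10 [ 0.    0.57  1.56 -0.    1.    1.4 ]
30 [ 0.05  0.56  1.59 -0.    0.99  1.1 ]
50 [ 0.1   0.53  1.64 -0.    0.97  0.8 ]
70 [ 0.14  0.49  1.71 -0.    0.94  0.49]
```

View pics/w4.png

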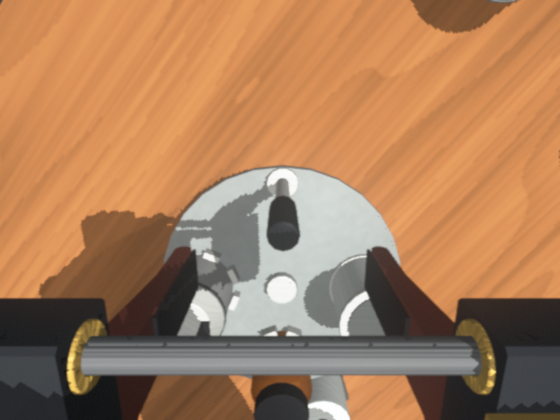

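The sleeve's top is at about (283,236), with (281,240) predicted, so the post position is right within 1–2 mm. The funnel was cut off at the edge of earlier views, so I'll take one centred look at it before gripping.

```bash
python3 - <<'E'
from h import *
env.move_l([600,-50,390],rate=200)
env.reach([490,40,400],down(np.radians(145)))
env.hold(.2)
st=env.read_state();im=viewer.camera("wrist");cv2.imwrite("pics/w5.png",im);np.savez("w5.npz",im=im,**{k:st[k] for k in("tool_pos","orientation")})
print(st["qpos"],st["time_s"])
E
```

```text
[ 5.71850245e-02  1.14521606e-01  1.81354183e+00  1.36530081e-05
  1.21351375e+00 -9.02532669e-01] 15.45
```

View pics/w5.png

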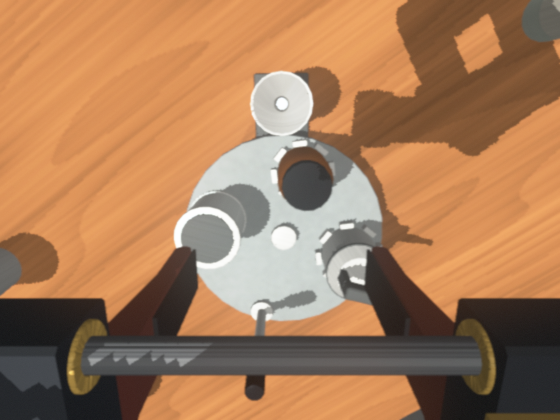

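The funnel mouth spans x 250–313, y 72–135, with its centre at (281.5,103); the boss is at (284,237) and the post foot at (261,311).

```bash
python3 - <<'E'
from h import *
d=np.load("w5.npz");p,T=pose("wrist",d)
H=cast(p,T,(284,237),51)
f=lambda q:(np.round(q,1),round(np.hypot(*(q-H)),1),round(np.degrees(np.arctan2(*(q-H)[::-1])),1))
print(H,"fun",f(cast(p,T,(281.5,103),100)),"foot",f(cast(p,T,(261,311),46)),"jar",f(cast(p,T,(306,185),126)),"tin",f(cast(p,T,(207,238),111)))
d=np.load("w3.npz");p,T=pose("wrist",d);H=cast(p,T,(282,267),51)
print("w3 H",H,"tip",f(cast(p,T,(281,106),124)),"foot",f(cast(p,T,(389,264),46)))
d=np.load("w4.npz");p,T=pose("wrist",d);H=cast(p,T,(281,290),51)
print("w4 H",H,"post",f(cast(p,T,(283,236),189)),"foot",f(cast(p,T,(283,182),46)))
E
```

```text
[562.76122064  -6.690067  ] fun (array([430.8,  81.9]), np.float64(159.0), np.float64(146.1)) foot (array([632.4, -92.3]), np.float64(110.4), np.float64(-50.9)) jar (array([507.1,  57.5]), np.float64(84.9), np.float64(130.9)) tin (array([498. , -61.4]), np.float64(84.8), np.float64(-139.8))
w3 H [564.43333779  -6.90972687] tip (array([683.8,  93.2]), np.float64(155.8), np.float64(40.0)) foot (array([633.9, -89.1]), np.float64(107.6), np.float64(-49.8))
w4 H [563.77928019  -6.90799792] post (array([633.7, -92.1]), np.float64(110.3), np.float64(-50.6)) foot (array([633.5, -93. ]), np.float64(110.8), np.float64(-51.0))
```

```bash
python3 - <<'E'
from h import *
H=np.array([563.7,-6.9]);a0=-50.6;a1=56.0
P=lambda a,z=230:[H[0]+110*np.cos(np.radians(a)),H[1]+110*np.sin(np.radians(a)),z]
env.reach(P(a0,320),down(np.radians(a0)))
print(env.move_l(P(a0),rate=100,f_stop=15))
set_gripper(5);env.hold(.4);s=env.read_state();print(s["time_s"],s["width"],s["grip_force"],s["force"])
assert 15<s["width"]<25
A=np.linspace(a0,a1,13)[1:]
for a in A:
    env.move_l(P(a),rot=down(np.radians(a)),rate=45)
    s=env.read_state();print(round(a,1),s["time_s"],np.round(s["force"],1),round(s["width"],1),round(s["grip_force"],1))
env.hold(.5);s=env.read_state();print(s["time_s"],s["tool_pos"],s["force"],s["grip_force"])
ims=[viewer.camera(n) for n in("top","wrist")]
np.savez("w6.npz",im=ims[1],top=ims[0],**{k:s[k] for k in("tool_pos","orientation")})
t=cv2.resize(ims[0][130:270,190:350],(480,420),interpolation=cv2.INTER_CUBIC)
w=cv2.resize(ims[1],(320,240));o=np.zeros((420,800,3),np.uint8);o[:,:480]=t;o[:240,480:]=w
cv2.imwrite("pics/w6.png",o)
E
```

```text
False
20.6 19.54402733729442 29.999941885471344 [-0.0044476  -0.59204636  0.16705059]
-41.7 21.125 [-0.8  0.7  0.2] 19.5 30.0
-32.8 21.65 [-0.5  1.3  1.1] 19.4 30.0
-24.0 22.175 [-2.5  1.9  1.2] 19.6 30.0
-15.1 22.7 [-4.8  1.8  2.7] 19.6 30.0
-6.2 23.225 [-4.3  0.2  3.5] 19.6 30.0
2.7 23.75 [-4.8  1.2  3.1] 19.6 30.0
11.6 24.275 [-4.9 -0.9  2.4] 19.7 30.0
20.5 24.8 [-5.8 -1.4  2.6] 19.8 30.0
29.3 25.325 [-4.  -2.2  2.8] 19.5 30.0
38.2 25.85 [-4.8 -2.5  3.3] 19.9 30.0
47.1 26.375 [-2.9 -3.5  1.3] 19.6 30.0
56.0 26.9 [-3.  -3.7  1.1] 19.4 30.0
27.4 [625.22298911  83.36134835 229.94136261] [-4.31971169 -4.94104305  1.12649987] 30.000300407409668
```

View pics/w6.png

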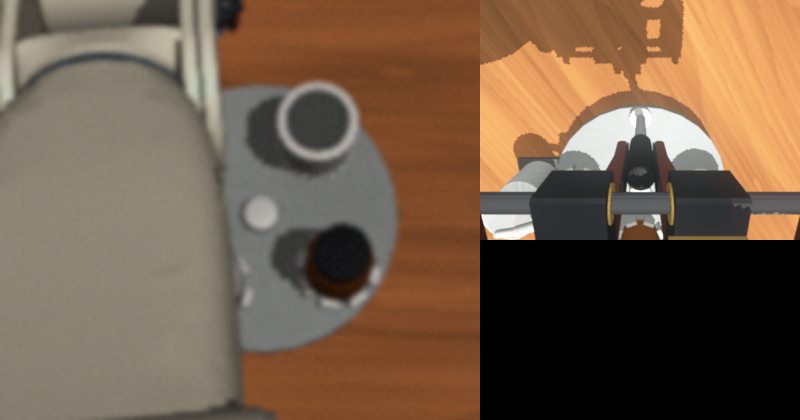

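The post is held and the disc has swung round; the tin (crop 317,122) and jar (342,252) show in the top view, but the arm hides the funnel. I'll check the angle from these and use the scene camera.

```bash
python3 - <<'E'
from h import *
p,T=pose("top");H=cast(p,T,(190+261/3,130+212/3),51)
for n,uv,z in(("jar",(342,252),126),("tin",(317,122),111)):
    q=cast(p,T,(190+uv[0]/3,130+uv[1]/3),z);print(n,q,np.hypot(*(q-H)),np.degrees(np.arctan2(*(q-H)[::-1])))
im=viewer.camera("scene")[150:290,220:380];cv2.imwrite("pics/s2.png",cv2.resize(im,None,fx=4.2,fy=4.2,interpolation=cv2.INTER_CUBIC))
E
```

```text
jar [514.43172411 -77.77948747] 84.96570797201105 -125.1314322883389
tin [631.34835903 -55.27437412] 82.67089343934555 -34.63250173417045
```

View pics/s2.png

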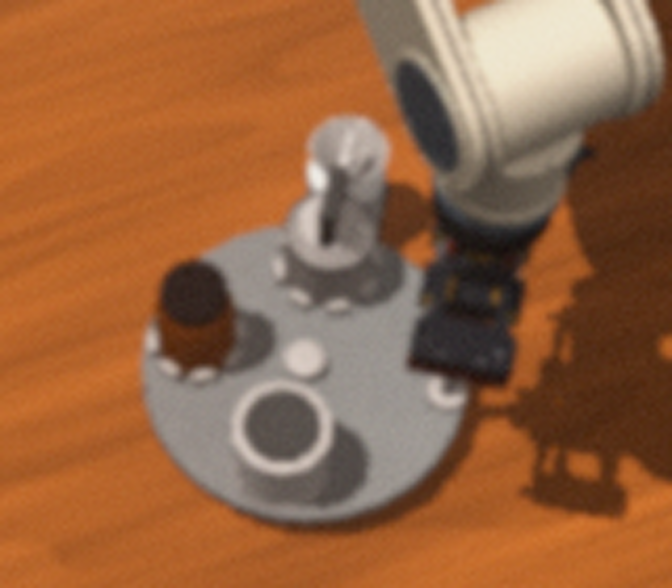

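The scene view shows the spout over the middle of the funnel mouth, about (348,155) in the crop. The disc angle agrees within about 1°, and the post is still gripped at 30 N.

```bash
python3 -c "
from h import *
print(workorder.sign_off(), env.read_state()['time_s'])"
```

```text
the job is handed in; nothing more can be done
the job is handed in; nothing more can be done
```

I handed the job in with the spout turned straight out and over the middle of the funnel by the camera views, the post still held at 30 N, and about 28 s of the 58 s used; no verdict came back.

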